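# Fetch the sold trinket box from behind the display

## Task

The low round trinket box behind the three tall pieces on the display board is sold: move all three tall pieces (carton, candlestick, vase) to stand on the bare plywood side board, then take the trinket box and set it upright in the middle of the open gift-box base. After that, put each tall piece back upright just where it stood at the start, leaving the bell and the cactus where they are and tipping nothing over.

Things in the scene. Friction and masses are not known exactly. Their poses are not given: they have to be found in the camera images.
- carton: tall upright plain cardboard carton, 44 x 44 mm square and 120 mm tall, with a pale paper band round it; one of the three tall pieces in the near row of the display board. Origin at the centre of its underside, z up, x and y square to its faces. About 0.12 kg.
- candlestick: turned dark-wood candlestick, 130 mm tall: foot 50 mm across, thin 24 mm stem, and a straight 36 mm cylinder from 80 mm up to its flat top; one of the three tall pieces. Origin at the centre of its underside, z up. About 0.22 kg.
- vase: white ceramic bud vase, 110 mm tall: body 48 mm across up to a height of 50 mm, then tapering to a straight neck 26 mm across from 74 mm up to its top; one of the three tall pieces. Origin at the centre of its underside, z up. About 0.25 kg.
- trinket_box: low round wooden trinket box, 54 mm across and 38 mm tall, with a dark seam and a small brass stud (top at 44 mm) on its glued lid; it stands in the middle of the far row, behind the tall pieces. Origin at the centre of its underside, z up. About 0.09 kg.
- bell: small brass hand bell, 42 mm across, 58 mm tall, loose, beside the trinket box in the far row; not to be moved. Origin at the centre of its underside.
- cactus: tiny round cactus in a terracotta pot, 42 mm across, 57 mm tall, loose, beside the trinket box in the far row; not to be moved. Origin at the centre of its underside.
- display: flat pale-wood display board, 200 mm (its x) by 250 mm (its y), 15 mm thick, without a rim, fixed; two thin dark lines run along its y; its x points away from the robot (within 13 degrees). Near row (three tall pieces, about 80 mm apart along y) at about x = -40 mm, far row at about x = +35 mm. Origin at the centre of its underside, its top 15 mm above.
- side_board: bare plywood board, 280 mm (its x) by 130 mm (its y), 12 mm thick, no rim, fixed flat on the counter to the left or right of the display: the place to park the tall pieces; there is room for three in a row along its x, which points away from the robot (within 11 degrees). Origin at the centre of its underside, its top 12 mm above.
- gift_box: open shallow square cardboard gift-box base, 110 x 110 mm outside, 12 mm high, walls and floor 3 mm thick, fixed on the counter on the other side of the display. Origin at the centre of its underside, inner floor 3 mm above.
There are look-alikes about, which are no part of the job. Leave any blue or red look-alike of the trinket_box alone.

How it is judged:
By the outcome, as a careful person would: the job done as asked, in the order asked, and still so for the second after the job is handed in, with the robot touching nothing.
It also fails if it takes over 141 s, if anything falls off the work surface, if the arm or the gripper's body presses on something with over 40 N, if the wrist force passes 120 N, or if a joint passes its speed limit or range.

## Robot

A 7-joint arm with a two-finger parallel gripper is mounted at the origin on the work surface. World frame = base frame: x ahead of the robot, y to its left, z up, the work surface at z = 0. Lengths are in m, angles in rad, forces in N, time in s.
With the tool pointing down it reaches from about 0.425 to 0.875 m from the base axis. Payload 4.7 kg.
Tool frame: the origin (TCP) lies between the finger pads; the fingertips stand 25 mm ahead of it and the grasp point (between the pads) lies 6 mm ahead of it (bot.nose_length is the distance from the TCP to the fingertips, in m); z points along the fingers, y is the line along which they close (so a half turn about z gives the same grasp; the last joint's range is limited). The gripper opens to 85 mm and grips with 20 to 120 N. Pads are 22 mm wide; open, the fingers measure 114 mm over their backs; the gripper's body (76 mm by 85 mm) begins 54 mm behind the grasp point. The pads swing forward as they close: fully open they stand 13 mm farther back than shut.
Start: joints at [-1.253, 0.321, -0.07, 1.45, 0.023, 1.371, -0.057], TCP at [0.194, 0.62, 0.256] pointing down, gripper open.
Joint ranges: [-2.86, 2.86], [-0.3, 2.09], [-1.38, 1.24], [0.06, 2.45], [-1.56, 4.7], [0.09, 2.05], [-2.69, 2.69]. Speed limits (rad/s): [2.57, 2.57, 3.14, 3.14, 3.14, 3.14, 3.14].

## Interface

Orientations are given as a unit quaternion [x, y, z, w].
In Python, from workcell import bot gives the robot as it stands. The module is installed in compiled form; this text tells all that it offers.
- The arm moves only by the tool carry_out, never from a script. Its argument "motion" is a list that holds one entry, the list of rows, each a list of 5 numbers: the gripper's target within -1 to 1 (fully open at 1, half-way at 0, shut at -1), then the shift along the tool's x, y, z in mm, then the turn about the tool's z in rad. A call has 1 to 10 rows; each row is the pose to reach, as a shift and turn from the pose commanded when the call began, along the tool's axes at that moment; what a row does not reach only later rows make up. A row lasts 1/8 s, in which the tool goes at most 62.5 mm and 10.7 degrees, less where a joint would pass 70% of its speed; a pose out of reach is approached as far as the arm can. A call with a gripper value outside its range is refused whole. The fingers move at their own pace and stop on an object; "squeeze" is the grip in N (left out, the last holds). Time passes only in rows, so rows that repeat a pose let the fingers close. It gives the time, the measured TCP pose, the force, the opening and the grip force at its end, in the units of the state.
- bot.state(): the state, without advancing time (a new reading comes with each control period).
- bot.snapshot(name): name is "side" or "top" or "wrist"; returns a dict with "img" (480x640x3 uint8, blue, green, red), "depth" (480x640 float32, m along the optical axis (not along the pixel's ray), 0 where there is no reading), "mtx" (3x3 intrinsics, pixels), "R" (3x3) and "t" (3): a world point X has camera coordinates R X + t. Camera axes: x right, y down, z forward; pixel columns grow to the right and rows downward; lengths in m; the calibration is good to about 2 mm. The wrist camera is an equidistant fisheye: a pixel r from the principal point sees the ray r / f radians off the axis. A picture is of the moment at which its call begins.
- bot.finish_job(): hands the job in; it is judged then, once.
Trained networks look in the newest picture that a camera, given by its name, has taken for a name from the list of things; names that differ only in an ending like _2 or _b are one class to them, and where a whole thing is asked for, a point or a joint stands for the part that bears it (a point fixed in the world has none). Each returns a list of dicts, best first, with "confidence" (0 to 1); they miss things now and then, are a little off and sometimes report something else, mostly with a low value. They report only what shows in the picture. A call takes as long as a camera call. They do not tell look-alikes from the thing itself.
- bot.masks_of(camera, name): "mask" (480x640 bool, what is visible of it) and "bbox" ([centre column, centre row, width, height] in pixels, round what is visible of it).
- bot.tip_of(camera, name): "location" ([column, row] in pixels: a listed point, or the origin of a listed thing).
The state is a dict: "time_s": time; "joint_pos": joint angles; "qd": joint speeds; "tau": joint torques, N m; "tool_pos": TCP position; "eef_rot": TCP orientation; "force": force on the tool from outside, world axes, zero at the start; "moment": the same for the moment, N m; "opening": opening from 0.0 (shut) to 1.0 (fully open); "grip_force": force on a finger pad.
Only numpy, scipy, OpenCV 4.12 (cv2) and the standard library are available. Lean on these libraries where they do the work, as an engineer would, in place of code of your own. Each camera call takes 0.05 s, during which the arm holds its last target. There are 200 camera calls.

## Working session

There is one attempt and no reset: what is moved stays moved. The work goes in short steps, Python scripts to look and compute and a tool call to move; the robot and the scene stay as the last step left them, time stands still between calls to the robot, and variables do not carry over. Pictures are saved under pics/ and viewed, at most 14 in all, crops included, and the job is handed in when it is done.

Besides the shell and the picture viewer there is one more tool, called as name([rows], argument=value, ...), one row to a line, values as JSON. carry_out: Moves the arm, as the interface text tells. Its arguments: {"type":"object","properties":{"motion":{"type":"array","items":{"type":"array","items":{"type":"array","items":{"type":"number"}}}},"squeeze":{"type":"number"}},"required":["motion"]}

```bash
mkdir -p pics; cat > h.py <<'E'
import numpy as np, cv2
from workcell import bot
def world(s,mask=None,uv=None):
    if mask is not None: v,u=np.nonzero(mask&(s["depth"]>0))
    else: u,v=np.array(uv).T
    d=s["depth"][v,u]; K=s["mtx"]
    c=np.stack([(u-K[0,2])/K[0,0]*d,(v-K[1,2])/K[1,1]*d,d],1)
    return (c-s["t"])@s["R"]
E
python3 - <<'E'
from h import *
st=bot.state(); print({k:np.round(v,3).tolist() for k,v in st.items()}, bot.nose_length)
for c in("top","side"):
    s=bot.snapshot(c); cv2.imwrite(f"pics/{c}0.png",s["img"]); print(c,s["mtx"].round(1).tolist(),(-s["R"].T@s["t"]).round(3))
    for n in "carton candlestick vase trinket_box bell cactus display side_board gift_box".split():
        for m in bot.masks_of(c,n)[:4]:
            p=world(s,m["mask"])
            if len(p)<5: continue
            lo,hi=np.percentile(p,[2,98],axis=0)
            top=p[p[:,2]>hi[2]-.006]; 
            print(n,round(m["confidence"],2),np.round(m["bbox"]).tolist(),"lo",lo.round(3),"hi",hi.round(3),"topmid",((top.min(0)+top.max(0))/2).round(3))
E
```

```text
{'time_s': 0.0, 'joint_pos': [-1.253, 0.322, -0.07, 1.452, 0.023, 1.371, -0.057], 'qd': [-0.002, -0.0, 0.0, -0.0, 0.001, 0.001, 0.002], 'tau': [-0.0, -49.356, -0.382, -31.434, 0.013, 0.011, -0.0], 'tool_pos': [0.194, 0.62, 0.255], 'eef_rot': [0.151, 0.988, -0.001, -0.0], 'force': [0.406, -0.024, 0.247], 'moment': [-0.009, 0.002, -0.008], 'grip_force': 0.0, 'opening': 0.997} 0.025
top [[541.1, 0.0, 315.2], [0.0, 541.1, 248.1], [0.0, 0.0, 1.0]] [0.506 0.016 1.004]
carton 0.73 [312.0, 230.0, 33.0, 30.0] lo [ 0.598 -0.03   0.044] hi [0.647 0.017 0.058] topmid [ 0.623 -0.007  0.057]
carton 0.65 [300.0, 275.0, 29.0, 31.0] lo [ 0.515 -0.01   0.11 ] hi [0.558 0.032 0.139] topmid [0.537 0.011 0.136]
candlestick 0.94 [258.0, 271.0, 32.0, 34.0] lo [0.532 0.064 0.017] hi [0.574 0.106 0.148] topmid [0.554 0.087 0.146]
vase 0.87 [347.0, 289.0, 29.0, 30.0] lo [ 0.502 -0.091  0.045] hi [ 0.543 -0.049  0.128] topmid [ 0.522 -0.071  0.126]
trinket_box 0.79 [311.0, 230.0, 30.0, 32.0] lo [ 0.598 -0.031  0.035] hi [0.646 0.017 0.058] topmid [ 0.623 -0.007  0.057]
trinket_box 0.77 [428.0, 174.0, 32.0, 36.
[... 2084 characters left out ...]
.0, 17.0, 31.0] lo [ 0.534 -0.066  0.011] hi [0.655 0.111 0.119] topmid [ 0.533 -0.072  0.122]
cactus 0.83 [341.0, 269.0, 23.0, 38.0] lo [ 0.581 -0.112  0.015] hi [ 0.616 -0.081  0.07 ] topmid [ 0.599 -0.095  0.068]
display 0.68 [305.0, 267.0, 152.0, 98.0] lo [ 0.466 -0.135  0.001] hi [0.681 0.123 0.016] topmid [ 0.579 -0.001  0.037]
side_board 0.84 [361.0, 401.0, 231.0, 158.0] lo [ 0.358 -0.379  0.005] hi [ 0.626 -0.25   0.013] topmid [ 0.495 -0.311  0.011]
side_board 0.2 [321.0, 245.0, 29.0, 28.0] lo [ 0.596 -0.034  0.016] hi [0.645 0.017 0.055] topmid [ 0.619 -0.033  0.06 ]
gift_box 0.98 [191.0, 213.0, 59.0, 35.0] lo [ 0.424  0.251 -0.   ] hi [0.536 0.372 0.012] topmid [0.479 0.313 0.009]
```

```bash
python3 - <<'E'
import cv2,numpy as np
a=cv2.imread("pics/top0.png"); b=cv2.imread("pics/side0.png")
cv2.imwrite("pics/crop0.png",cv2.resize(a[160:360,160:410],None,fx=3,fy=3,interpolation=cv2.INTER_CUBIC))
E
```

```text
(no output)
```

View pics/top0.png

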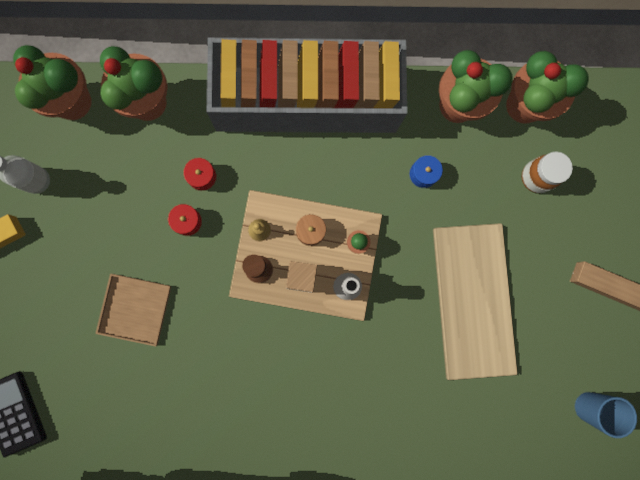

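View pics/crop0.png

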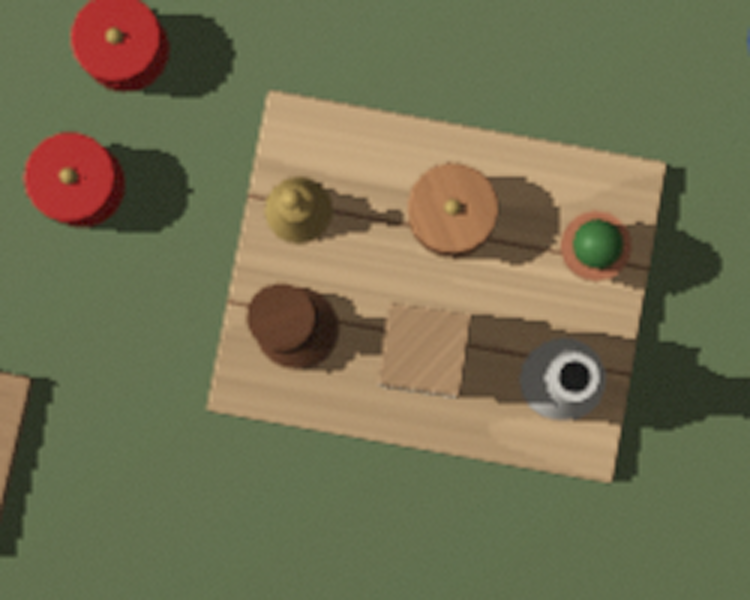

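The choice is the wooden box at (311,230) on the display. The look-alikes are red at (200,174) and (186,220), and blue at (428,174). The crop shows its brass stud and wooden lid, standing between the bell and the cactus.

```bash
cat >> h.py <<'E'
def go(*targets):
    """tool-axes shifts (mm, rad) from the present pose to world TCP [x,y,z,yaw of tool y in deg]"""
    from scipy.spatial.transform import Rotation as Ro
    s=bot.state(); R=Ro.from_quat(s["eef_rot"]).as_matrix(); a0=np.arctan2(R[1,1],R[0,1])
    print("t",round(s["time_s"],2),"tcp",np.round(s["tool_pos"],4),"yaw",round(np.degrees(a0),2),"q7",round(s["joint_pos"][6],2),"open",round(s["opening"],3),"grip",round(s["grip_force"],1))
    for t in targets:
        print(t,"->",(R.T@(np.array(t[:3])-s["tool_pos"])*1000).round(1),round(a0-np.radians(t[3]),3))
E
python3 - <<'E'
from h import *
for c in("top","side"):
    s=bot.snapshot(c)
    for n,i,z0,z1 in(("carton",None,.128,.142),("display",0,.010,.02),("side_board",0,.007,.017),("gift_box",0,-.003,.016)):
        ms=bot.masks_of(c,n)
        m=ms[0] if i is not None else max(ms,key=lambda m:np.percentile(world(s,m["mask"])[:,2],95))
        p=world(s,m["mask"]); p=p[(p[:,2]>z0)&(p[:,2]<z1)]
        r=cv2.minAreaRect((p[:,:2]*1000).astype(np.float32)); print(c,n,np.round(r[0]),np.round(r[1]),round(r[2],1))
go([.43,.36,.28,-10],[.522,-.071,.20,-10])
E
```

```text
top carton [537.  10.] [44. 44.] 81.7
top display [580.   0.] [251. 200.] 79.6
top side_board [ 496. -311.] [280. 131.] 4.0
top gift_box [481. 314.] [112. 112.] 77.8
side carton [539.  56.] [65. 35.] 65.5
side display [579.   1.] [254. 200.] 79.7
side side_board [ 495. -311.] [281. 131.] 3.9
side gift_box [481. 313.] [117. 110.] 77.7
t 1.5 tcp [0.1945 0.6203 0.2563] yaw 72.59 q7 -0.06 open 0.999 grip 0.0
[0.43, 0.36, 0.28, -10] -> [-302.6 -177.9  -23.7] 1.442
[0.522, -0.071, 0.2, -10] -> [-519.3 -561.6   56.3] 1.442
```

carry_out([
  [[1, -303, -178, -24, 1.0], [1, -303, -178, -24, 1.0], [1, -303, -178, -24, 1.0], [1, -303, -178, -24, 1.0], [1, -303, -178, -24, 1.0], [1, -303, -178, -24, 1.0], [1, -519, -562, 40, 1.412], [1, -519, -562, 40, 1.412], [1, -519, -562, 40, 1.412], [1, -519, -562, 40, 1.412]],
], squeeze=30)

```text
time_s: 2.75
tool_pos: [0.4818, 0.1158, 0.2445]
eef_rot: [0.757, 0.654, 0.001, 0.0]
force: [-0.0, 0.1, 0.1]
opening: 0.998
grip_force: 0.0
```

```bash
python3 -c "
from h import *
go([.522,-.071,.21,-8.3],[.522,-.071,.113,-8.3])"
```

```text
t 2.75 tcp [0.4818 0.1158 0.2445] yaw -8.32 q7 -0.44 open 0.998 grip 0.0
[0.522, -0.071, 0.21, -8.3] -> [-179.    66.7   34.4] -0.0
[0.522, -0.071, 0.113, -8.3] -> [-179.1   66.6  131.4] -0.0
```

carry_out([
  [[1, -179, 67, 30, 0], [1, -179, 67, 30, 0], [1, -179, 67, 30, 0], [1, -179, 67, 30, 0], [1, -179, 67, 30, 0], [1, -179, 67, 30, 0]],
])

```text
time_s: 3.5
tool_pos: [0.5222, -0.0671, 0.2145]
eef_rot: [0.755, 0.655, 0.0, -0.0]
force: [0.5, 0.4, -0.1]
opening: 1.0
grip_force: 0.0
```

```bash
python3 - <<'E'
from h import *
go([.522,-.071,.21,-8.3],[.522,-.071,.113,-8.3])
s=bot.snapshot("side"); cv2.imwrite("pics/s1.png",s["img"])
s=bot.snapshot("wrist"); cv2.imwrite("pics/w1.png",s["img"]); print(s["mtx"])
def proj(P):
    c=s["R"]@np.array(P)+s["t"]; th=np.arctan2(np.hypot(c[0],c[1]),c[2]); r=th*s["mtx"][0,0]; a=np.arctan2(c[1],c[0]); return (s["mtx"][0,2]+r*np.cos(a)).round(1),(s["mtx"][1,2]+r*np.sin(a)).round(1)
for n,P in(("vase",(.522,-.071,.125)),("carton",(.537,.011,.135)),("candle",(.554,.087,.145))): print(n,proj(P))
E
```

```text
t 3.5 tcp [ 0.5222 -0.0671  0.2145] yaw -8.14 q7 -0.01 open 1.0 grip 0.0
[0.522, -0.071, 0.21, -8.3] -> [-3.9  0.4  4.5] 0.003
[0.522, -0.071, 0.113, -8.3] -> [ -4.    0.4 101.5] 0.003
[[371.64829954   0.         321.16039781]
 [  0.         371.64829954 232.69351702]
 [  0.           0.           1.        ]]
vase (np.float64(320.6), np.float64(257.6))
carton (np.float64(326.8), np.float64(117.4))
candle (np.float64(339.4), np.float64(-29.0))
```

View pics/w1.png

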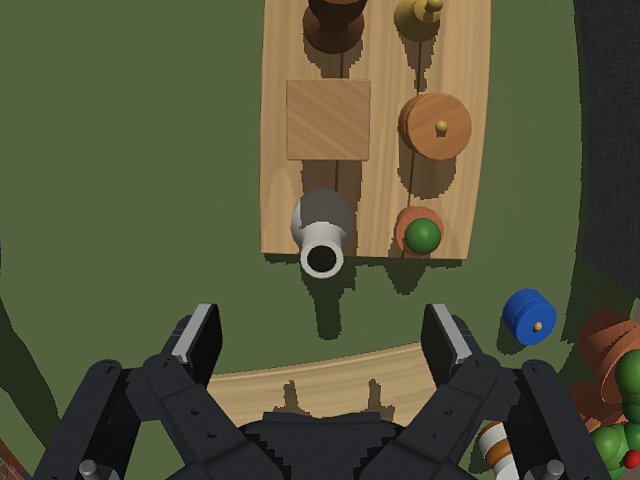

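The wrist view shows the vase rim at (321,258) and the carton at (328,119). Both match the projected positions, and the carton faces are square to the gripper.

carry_out([
  [[1, 0, 0, 60, 0], [1, 0, 0, 101, 0], [1, 0, 0, 101, 0], [1, 0, 0, 101, 0]],
])

```text
time_s: 4.1
tool_pos: [0.5233, -0.0687, 0.115]
eef_rot: [0.756, 0.654, 0.001, 0.001]
force: [0.3, -0.6, 0.2]
opening: 0.999
grip_force: 0.0
```

```bash
python3 -c "
from h import *
go([.522,-.071,.113,-8.3])"
```

```text
t 4.1 tcp [ 0.5233 -0.0687  0.115 ] yaw -8.25 q7 0.06 open 0.999 grip 0.0
[0.522, -0.071, 0.113, -8.3] -> [-2.5 -0.9  2. ] 0.001
```

carry_out([
  [[1, 0, -1, 1, 0], [1, 0, -1, 1, 0], [-1, 0, -1, 1, 0], [-1, 0, -1, 1, 0], [-1, 0, -1, 1, 0], [-1, 0, -1, 1, 0], [-1, 0, -1, 1, 0], [-1, 0, -1, 1, 0]],
])

```text
time_s: 5.1
tool_pos: [0.5212, -0.069, 0.1125]
eef_rot: [0.756, 0.654, 0.0, 0.0]
force: [0.7, -0.4, 0.3]
opening: 0.293
grip_force: 30.7
```

```bash
python3 - <<'E'
from h import *
go([.522,-.071,.113,-8.3])
s=bot.snapshot("side")
for m in bot.masks_of("side","vase"):
    p=world(s,m["mask"]); print(m["confidence"],np.percentile(p,[2,50,98],axis=0).round(3).tolist())
# baseline medians
E
```

```text
t 5.1 tcp [ 0.5212 -0.069   0.1125] yaw -8.31 q7 0.06 open 0.293 grip 30.7
[0.522, -0.071, 0.113, -8.3] -> [-1.9  1.  -0.5] -0.0
0.82 [[0.497, -0.095, 0.014], [0.514, -0.084, 0.066], [0.538, -0.048, 0.125]]
0.56 [[0.424, 0.251, -0.001], [0.482, 0.315, 0.003], [0.538, 0.375, 0.012]]
```

```bash
python3 -c "
from h import *
go([.5212,-.069,.22,-8.3],[.402,-.318,.22,-8.3],[.402,-.318,.11,-8.3])"
```

```text
t 5.2 tcp [ 0.5212 -0.069   0.1125] yaw -8.31 q7 0.06 open 0.297 grip 30.7
[0.5212, -0.069, 0.22, -8.3] -> [  -0.     0.  -107.5] -0.0
[0.402, -0.318, 0.22, -8.3] -> [-263.6  -81.9 -107.6] -0.0
[0.402, -0.318, 0.11, -8.3] -> [-263.6  -82.     2.4] -0.0
```

carry_out([
  [[-1, 0, 0, -50, 0], [-1, 0, 0, -100, 0], [-1, -60, -19, -108, 0], [-1, -120, -37, -108, 0], [-1, -180, -56, -108, 0], [-1, -235, -73, -108, 0], [-1, -264, -82, -108, 0], [-1, -264, -82, -108, 0], [-1, -264, -82, -70, 0], [-1, -264, -82, -30, 0]],
])

```text
time_s: 6.45
tool_pos: [0.4027, -0.3168, 0.1413]
eef_rot: [0.756, 0.655, 0.001, -0.0]
force: [0.8, 0.2, -2.3]
opening: 0.295
grip_force: 30.6
```

```bash
python3 -c "
from h import *
go([.402,-.318,.15,-8.3],[.402,-.318,.11,-8.3])"
```

```text
t 6.45 tcp [ 0.4027 -0.3168  0.1413] yaw -8.19 q7 0.61 open 0.295 grip 30.6
[0.402, -0.318, 0.15, -8.3] -> [-1.3 -0.5 -8.7] 0.002
[0.402, -0.318, 0.11, -8.3] -> [-1.3 -0.6 31.3] 0.002
```

carry_out([
  [[-1, 0, 0, 24, 0], [-1, 0, 0, 30, 0], [-1, 0, 0, 32, 0], [-1, 0, 0, 32, 0], [-1, 0, 0, 32, 0]],
])

```text
time_s: 7.08
tool_pos: [0.4024, -0.3185, 0.1113]
eef_rot: [0.756, 0.654, 0.001, 0.001]
force: [0.4, -0.1, -2.2]
opening: 0.297
grip_force: 30.4
```

carry_out([
  [[-1, 0, 0, 1, 0], [-1, 0, 0, 2, 0], [-1, 0, 0, 2, 0]],
])

```text
time_s: 7.45
tool_pos: [0.4023, -0.3186, 0.1095]
eef_rot: [0.756, 0.654, 0.0, 0.0]
force: [-0.6, 0.5, 5.9]
opening: 0.292
grip_force: 31.3
```

```bash
python3 -c "
from h import *
go([.537,.0105,.225,-8.3],[.537,.0105,.116,-8.3])"
```

```text
t 7.45 tcp [ 0.4023 -0.3186  0.1095] yaw -8.31 q7 0.65 open 0.292 grip 31.3
[0.537, 0.0105, 0.225, -8.3] -> [ 345.2   85.9 -115.3] -0.0
[0.537, 0.0105, 0.116, -8.3] -> [345.1  85.7  -6.3] -0.0
```

carry_out([
  [[0.1, 0, 0, 0, 0], [0.1, 0, 0, 0, 0], [0.1, 0, 0, 0, 0], [0.1, 0, 0, -50, 0], [0.1, 0, 0, -105, 0], [1, 60, 15, -116, 0], [1, 120, 30, -116, 0], [1, 180, 45, -116, 0], [1, 240, 60, -116, 0], [1, 300, 75, -116, 0]],
])

```text
time_s: 8.7
tool_pos: [0.5199, -0.0304, 0.2246]
eef_rot: [0.756, 0.654, 0.001, 0.0]
force: [0.9, -0.8, 0.6]
opening: 0.999
grip_force: 0.0
```

carry_out([
  [[1, 45, 11, 0, 0], [1, 45, 11, 0, 0], [1, 45, 11, 0, 0]],
])

```text
time_s: 9.07
tool_pos: [0.5365, 0.0098, 0.2241]
eef_rot: [0.757, 0.654, -0.001, 0.0]
force: [-0.1, -1.2, 0.2]
opening: 1.0
grip_force: 0.0
```

```bash
python3 - <<'E'
from h import *
go([.537,.0105,.225,-8.3],[.537,.0105,.116,-8.3])
s=bot.snapshot("side");cv2.imwrite("pics/s2.png",s["img"])
E
```

```text
t 9.07 tcp [0.5365 0.0098 0.2241] yaw -8.34 q7 -0.16 open 1.0 grip 0.0
[0.537, 0.0105, 0.225, -8.3] -> [ 0.8  0.4 -0.9] -0.001
[0.537, 0.0105, 0.116, -8.3] -> [  0.9   0.5 108.1] -0.001
```

View pics/s2.png

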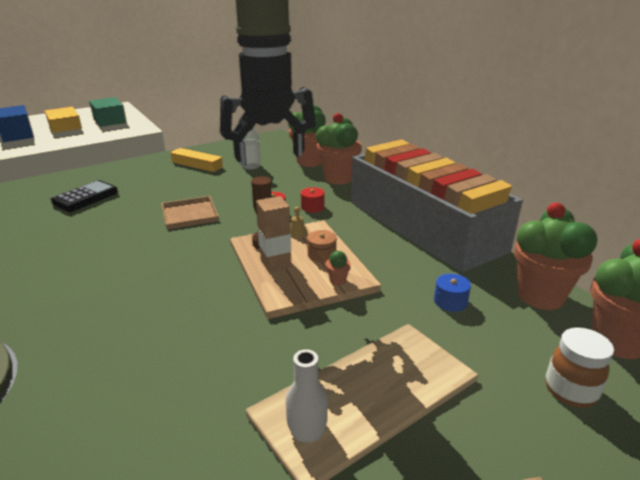

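The vase stands upright on the side board, base near (305,430). The carton at (272,230) is untouched below the gripper. Next I descend on the carton.

carry_out([
  [[1, 0, 0, 55, 0], [1, 0, 0, 108, 0], [1, 0, 0, 108, 0], [1, 0, 0, 108, 0], [-1, 0, 0, 108, 0], [-1, 0, 0, 108, 0], [-1, 0, 0, 108, 0], [-1, 0, 0, 108, 0], [-1, 0, 0, 108, 0]],
])

```text
time_s: 10.25
tool_pos: [0.5375, 0.0108, 0.1178]
eef_rot: [0.756, 0.654, 0.001, 0.0]
force: [-1.6, 0.3, 6.7]
opening: 0.511
grip_force: 31.9
```

```bash
python3 -c "
from h import *
go([.497,-.311,.225,-8.3],[.497,-.311,.113,-8.3])"
```

```text
t 10.25 tcp [0.5375 0.0108 0.1178] yaw -8.3 q7 -0.09 open 0.511 grip 31.9
[0.497, -0.311, 0.225, -8.3] -> [-324.2    6.5 -107.5] 0.0
[0.497, -0.311, 0.113, -8.3] -> [-324.3    6.4    4.5] 0.0
```

carry_out([
  [[-1, 0, 0, -50, 0], [-1, 0, 0, -105, 0], [-1, -60, 1, -110, 0], [-1, -120, 2, -110, 0], [-1, -180, 3, -110, 0], [-1, -240, 5, -110, 0], [-1, -295, 6, -110, 0], [-1, -324, 6, -110, 0], [-1, -324, 6, -110, 0], [-1, -324, 6, -60, 0]],
])

```text
time_s: 11.5
tool_pos: [0.4988, -0.3116, 0.1791]
eef_rot: [0.756, 0.654, 0.002, 0.003]
force: [0.1, 0.3, -2.9]
opening: 0.516
grip_force: 31.9
```

carry_out([
  [[-1, 0, 0, 35, 0], [-1, 0, 0, 55, 0], [-1, 0, 0, 60, 0], [-1, 0, 0, 60, 0], [-1, 0, 0, 60, 0]],
])

```text
time_s: 12.12
tool_pos: [0.4968, -0.3113, 0.1178]
eef_rot: [0.756, 0.654, 0.001, 0.001]
force: [0.5, -0.6, -2.0]
opening: 0.509
grip_force: 31.8
```

carry_out([
  [[-1, 0, 0, 1.5, 0], [-1, 0, 0, 3, 0], [-1, 0, 0, 3.5, 0]],
])

```text
time_s: 12.5
tool_pos: [0.4963, -0.3112, 0.1148]
eef_rot: [0.756, 0.654, 0.001, 0.0]
force: [-4.0, 2.8, 11.4]
opening: 0.511
grip_force: 33.1
```

```bash
python3 -c "
from h import *
go([.554,.0865,.24,-8.3],[.554,.0865,.126,-8.3])"
```

```text
t 12.5 tcp [ 0.4963 -0.3112  0.1148] yaw -8.31 q7 0.62 open 0.511 grip 33.1
[0.554, 0.0865, 0.24, -8.3] -> [ 4.020e+02 -2.000e-01 -1.249e+02] -0.0
[0.554, 0.0865, 0.126, -8.3] -> [ 4.019e+02 -4.000e-01 -1.090e+01] -0.0
```

carry_out([
  [[0.4, 0, 0, 0, 0], [0.4, 0, 0, 0, 0], [0.4, 0, 0, 0, 0], [0.4, 0, 0, -50, 0], [0.4, 0, 0, -105, 0], [0.4, 60, 0, -128, 0], [1, 120, 0, -128, 0], [1, 180, 0, -128, 0], [1, 240, 0, -128, 0], [1, 300, 0, -128, 0]],
])

```text
time_s: 13.75
tool_pos: [0.5392, -0.012, 0.2411]
eef_rot: [0.756, 0.654, 0.001, 0.0]
force: [0.7, -0.1, 1.2]
opening: 0.999
grip_force: 0.0
```

carry_out([
  [[1, 55, 0, 0, 0], [1, 102, 0, 0, 0], [1, 102, 0, 0, 0], [1, 102, 0, 0, 0], [1, 102, 0, 0, 0]],
])

```text
time_s: 14.38
tool_pos: [0.554, 0.0849, 0.241]
eef_rot: [0.757, 0.653, -0.0, 0.0]
force: [0.1, 0.6, 0.6]
opening: 1.005
grip_force: 0.0
```

```bash
python3 - <<'E'
from h import *
go([.554,.0865,.24,-8.3],[.554,.0865,.126,-8.3])
s=bot.snapshot("top")
for n in("carton","vase"):
  for m in bot.masks_of("top",n)[:3]:
    p=world(s,m["mask"]); h=np.percentile(p[:,2],98); t=p[p[:,2]>h-.006]; print(n,round(m["confidence"],2),((t.min(0)+t.max(0))/2).round(3))
E
```

```text
t 14.38 tcp [0.554  0.0849 0.241 ] yaw -8.48 q7 -0.27 open 1.005 grip 0.0
[0.554, 0.0865, 0.24, -8.3] -> [ 1.5 -0.2  1. ] -0.003
[0.554, 0.0865, 0.126, -8.3] -> [  1.6  -0.2 115. ] -0.003
carton 0.68 [ 0.495 -0.311  0.133]
vase 0.69 [ 0.403 -0.32   0.123]
```

carry_out([
  [[1, 0, -0.5, 55, 0], [1, 0, -0.5, 105, 0], [1, 0, -0.5, 115, 0], [1, 0, -0.5, 115, 0], [-1, 0, -0.5, 115, 0], [-1, 0, -0.5, 115, 0], [-1, 0, -0.5, 115, 0], [-1, 0, -0.5, 115, 0], [-1, 0, -0.5, 115, 0], [-1, 0, -0.5, 115, 0]],
])

```text
time_s: 15.78
tool_pos: [0.5541, 0.0873, 0.1272]
eef_rot: [0.756, 0.654, 0.001, 0.0]
force: [-1.4, -1.0, 6.0]
opening: 0.412
grip_force: 29.9
```

```bash
python3 -c "
from h import *
go([.590,-.304,.235,-8.3],[.590,-.304,.123,-8.3])"
```

```text
t 15.78 tcp [0.5541 0.0873 0.1272] yaw -8.3 q7 -0.21 open 0.412 grip 29.9
[0.59, -0.304, 0.235, -8.3] -> [-381.9   92.2 -108.1] 0.0
[0.59, -0.304, 0.123, -8.3] -> [-382.    92.     3.9] 0.0
```

carry_out([
  [[-1, 0, 0, -50, 0], [-1, 0, 0, -105, 0], [-1, 0, 0, -112, 0], [-1, -60, 14, -112, 0], [-1, -120, 29, -112, 0], [-1, -180, 43, -112, 0], [-1, -240, 58, -112, 0], [-1, -300, 72, -112, 0], [-1, -350, 84, -112, 0], [-1, -382, 92, -112, 0]],
])

```text
time_s: 17.02
tool_pos: [0.5877, -0.3073, 0.236]
eef_rot: [0.758, 0.653, -0.001, -0.001]
force: [0.3, 0.2, -1.8]
opening: 0.412
grip_force: 31.0
```

carry_out([
  [[-1, 0, 0, 0, 0], [-1, 0, 0, 40, 0], [-1, 0, 0, 80, 0], [-1, 0, 0, 105, 0], [-1, 0, 0, 112, 0], [-1, 0, 0, 112, 0], [-1, 0, 0, 112, 0]],
])

```text
time_s: 17.9
tool_pos: [0.5898, -0.3036, 0.1262]
eef_rot: [0.756, 0.654, 0.0, 0.0]
force: [-0.2, -0.8, -2.1]
opening: 0.414
grip_force: 31.1
```

carry_out([
  [[-1, 0, 0, 1.5, 0], [-1, 0, 0, 2.5, 0], [-1, 0, 0, 2.5, 0]],
])

```text
time_s: 18.27
tool_pos: [0.5896, -0.3043, 0.1243]
eef_rot: [0.756, 0.654, 0.0, 0.0]
force: [-0.3, 1.8, 4.5]
opening: 0.411
grip_force: 31.6
```

```bash
python3 -c "
from h import *
go([.6225,-.007,.235,-8.3],[.6225,-.007,.16,-8.3],[.6225,-.007,.048,-8.3])"
```

```text
t 18.27 tcp [ 0.5896 -0.3043  0.1243] yaw -8.31 q7 0.57 open 0.411 grip 31.6
[0.6225, -0.007, 0.235, -8.3] -> [ 299.   -10.3 -110.6] -0.0
[0.6225, -0.007, 0.16, -8.3] -> [298.9 -10.3 -35.6] -0.0
[0.6225, -0.007, 0.048, -8.3] -> [298.9 -10.4  76.4] -0.0
```

carry_out([
  [[0.3, 0, 0, 0, 0], [0.3, 0, 0, 0, 0], [0.3, 0, 0, 0, 0], [0.3, 0, 0, -50, 0], [0.3, 0, 0, -105, 0], [0.3, 60, -2, -110, 0], [1, 120, -4, -110, 0], [1, 180, -6, -110, 0], [1, 240, -8, -110, 0], [1, 299, -10, -110, 0]],
])

```text
time_s: 19.52
tool_pos: [0.6226, -0.0049, 0.2335]
eef_rot: [0.756, 0.654, 0.0, 0.0]
force: [0.9, 0.3, 0.3]
opening: 0.998
grip_force: 0.0
```

carry_out([
  [[1, 0, 0, 30, 0], [1, 0, 0, 40, 0], [1, 0, 0, 40, 0], [1, 0, 0, 40, 0]],
])

```text
time_s: 20.02
tool_pos: [0.623, -0.0085, 0.1945]
eef_rot: [0.757, 0.653, 0.001, 0.001]
force: [0.1, -0.5, 0.1]
opening: 1.001
grip_force: 0.0
```

```bash
python3 - <<'E'
from h import *
go([.6225,-.007,.048,-8.3])
s=bot.snapshot("side");cv2.imwrite("pics/s3.png",s["img"])
s=bot.snapshot("wrist"); cv2.imwrite("pics/w3.png",s["img"])
c=s["R"]@np.array([.6225,-.007,.053])+s["t"]; th=np.arctan2(np.hypot(c[0],c[1]),c[2]); a=np.arctan2(c[1],c[0]); r=th*s["mtx"][0,0]
print(s["mtx"][0,2]+r*np.cos(a),s["mtx"][1,2]+r*np.sin(a))
E
```

```text
t 20.02 tcp [ 0.623  -0.0085  0.1945] yaw -8.44 q7 0.01 open 1.001 grip 0.0
[0.6225, -0.007, 0.048, -8.3] -> [  1.4  -1.  146.5] -0.002
318.69086598077547 223.39326414650506
```

View pics/w3.png

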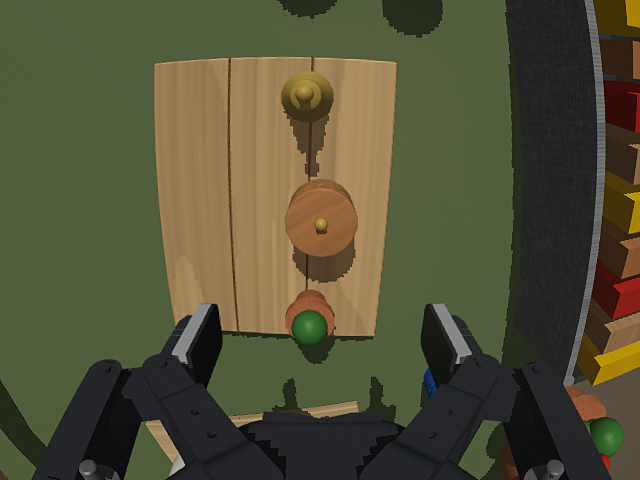

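View pics/s3.png

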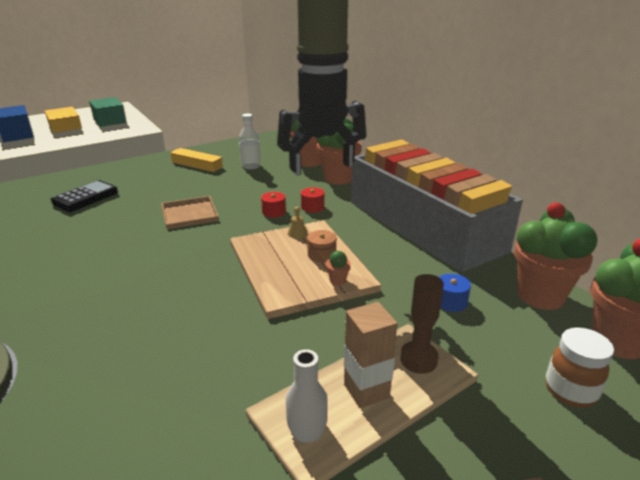

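The side view shows all three tall pieces upright on the side board, with bases near (305,430), (368,390) and (420,360). In the wrist view the trinket box (321,218) is centred between the fingers, clear of the bell (306,97) and the cactus (310,325).

carry_out([
  [[1, 2, 0, 50, 0], [1, 2, 0, 100, 0], [1, 2, 0, 135, 0], [1, 2, 0, 146, 0], [1, 2, 0, 146, 0], [-1, 2, 0, 146, 0], [-1, 2, 0, 146, 0], [-1, 2, 0, 146, 0], [-1, 2, 0, 146, 0], [-1, 2, 0, 146, 0]],
])

```text
time_s: 21.38
tool_pos: [0.6241, -0.0049, 0.0493]
eef_rot: [0.756, 0.654, 0.001, 0.001]
force: [-1.2, -0.6, 6.4]
opening: 0.621
grip_force: 32.0
```

```bash
python3 -c "
from h import *
go([.6225,-.007,.16,-8.3],[.481,.313,.16,-12.2],[.481,.313,.05,-12.2])"
```

```text
t 21.38 tcp [ 0.6241 -0.0049  0.0493] yaw -8.3 q7 0.09 open 0.621 grip 32.0
[0.6225, -0.007, 0.16, -8.3] -> [  -2.2   -1.  -110.7] -0.0
[0.481, 0.313, 0.16, -12.2] -> [ 294.1 -187.2 -110.9] 0.068
[0.481, 0.313, 0.05, -12.2] -> [ 293.9 -187.6   -0.9] 0.068
```

carry_out([
  [[-1, 0, 0, -50, 0], [-1, 0, 0, -105, 0], [-1, 0, 0, -110, 0], [-1, 50, -32, -110, 0.01], [-1, 100, -64, -110, 0.02], [-1, 150, -96, -110, 0.03], [-1, 200, -127, -110, 0.05], [-1, 250, -159, -110, 0.068], [-1, 296, -188, -110, 0.068], [-1, 296, -188, -110, 0.068]],
])

```text
time_s: 22.62
tool_pos: [0.4755, 0.3209, 0.1562]
eef_rot: [0.775, 0.632, -0.001, -0.001]
force: [0.5, -0.5, -1.3]
opening: 0.624
grip_force: 32.4
```

carry_out([
  [[-1, 0, 0, 0, 0], [-1, 0, 0, 50, 0], [-1, 0, 0, 90, 0], [-1, 0, 0, 90, 0], [-1, 0, 0, 90, 0]],
])

```text
time_s: 23.25
tool_pos: [0.4811, 0.3144, 0.0688]
eef_rot: [0.779, 0.627, 0.001, 0.0]
force: [-0.4, 0.0, -1.3]
opening: 0.619
grip_force: 32.3
```

```bash
python3 - <<'E'
from h import *
go([.481,.315,.0375,-12.2])
for c in("top","side"):
    s=bot.snapshot(c); cv2.imwrite(f"pics/g_{c}.png",s["img"])
    for m in bot.masks_of(c,"trinket_box"):
        p=world(s,m["mask"])
        if len(p)>5: print(c,round(m["confidence"],2),np.percentile(p,[2,98],axis=0).round(3).tolist())
E
```

```text
t 23.25 tcp [0.4811 0.3144 0.0688] yaw -12.32 q7 -0.66 open 0.619 grip 32.3
[0.481, 0.315, 0.0375, -12.2] -> [ 0.5 -0.3 31.3] -0.002
top 0.94 [[0.454, 0.285, 0.035], [0.503, 0.312, 0.076]]
top 0.62 [[0.702, 0.169, 0.013], [0.752, 0.218, 0.043]]
top 0.58 [[0.708, -0.246, 0.004], [0.759, -0.196, 0.043]]
side 0.97 [[0.708, -0.249, 0.001], [0.756, -0.201, 0.041]]
side 0.96 [[0.701, 0.168, 0.002], [0.748, 0.214, 0.039]]
side 0.92 [[0.454, 0.285, 0.035], [0.502, 0.334, 0.074]]
side 0.89 [[0.616, 0.194, 0.0], [0.664, 0.241, 0.039]]
```

carry_out([
  [[-1, 0, 0, 20, 0], [-1, 0, 0, 28, 0], [-1, 0, 0, 30, 0], [-1, 0, 0, 30, 0], [-1, 0, 0, 30, 0]],
])

```text
time_s: 24.08
tool_pos: [0.4787, 0.3147, 0.0371]
eef_rot: [0.778, 0.628, -0.001, -0.0]
force: [-3.7, -1.3, 5.5]
opening: 0.62
grip_force: 33.1
```

carry_out([
  [[0.45, 0, 0, 0, 0], [0.45, 0, 0, 0, 0], [0.45, 0, 0, 0, 0], [0.45, 0, 0, -30, 0], [0.45, 0, 0, -80, 0], [0.45, 0, 0, -140, 0], [0.45, 0, 0, -180, 0], [0.45, 0, 0, -180, 0]],
])

```text
time_s: 25.08
tool_pos: [0.4816, 0.3162, 0.2213]
eef_rot: [0.778, 0.628, 0.004, -0.0]
force: [-0.2, 0.7, -0.8]
opening: 0.724
grip_force: 0.0
```

```bash
python3 - <<'E'
from h import *
go([.5896,-.3043,.235,-8.3],[.5896,-.3043,.125,-8.3])
s=bot.snapshot("side")
cv2.imwrite("pics/g2.png",cv2.resize(s["img"][130:280,120:320],None,fx=3,fy=3))
for m in bot.masks_of("side","trinket_box"):
    p=world(s,m["mask"])
    if len(p)>5: print(round(m["confidence"],2),np.percentile(p,[2,98],axis=0).round(3).tolist())
E
```

```text
t 25.07 tcp [0.4816 0.3162 0.2213] yaw -12.21 q7 -0.74 open 0.724 grip 0.0
[0.5896, -0.3043, 0.235, -8.3] -> [-583.5  236.8  -16.4] -0.068
[0.5896, -0.3043, 0.125, -8.3] -> [-584.2  236.4   93.6] -0.068
0.94 [[0.701, 0.168, -0.001], [0.752, 0.221, 0.039]]
0.64 [[0.616, 0.193, 0.002], [0.662, 0.241, 0.039]]
0.62 [[0.708, -0.248, 0.0], [0.757, -0.202, 0.04]]
0.56 [[0.451, 0.285, 0.002], [0.512, 0.358, 0.042]]
```

View pics/g2.png

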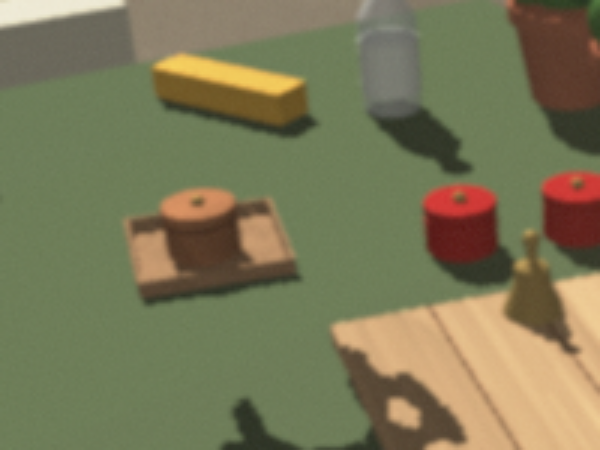

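The trinket box stands upright in the gift box, lid at crop pixel (198,210). Back to the candlestick now.

carry_out([
  [[0.45, -56, 23, -16, 0], [0.45, -112, 45, -16, -0.02], [0.45, -168, 68, -16, -0.03], [0.45, -224, 91, -16, -0.04], [0.45, -280, 114, -16, -0.05], [0.45, -336, 136, -16, -0.06], [0.45, -392, 159, -16, -0.068], [0.45, -448, 182, -16, -0.068], [0.45, -504, 205, -16, -0.068], [0.45, -550, 223, -16, -0.068]],
])

```text
time_s: 26.42
tool_pos: [0.5805, -0.2718, 0.2311]
eef_rot: [0.757, 0.654, -0.001, -0.001]
force: [0.6, 0.5, 0.2]
opening: 0.725
grip_force: 0.0
```

carry_out([
  [[0.45, -36, 11, 0, 0], [0.45, -36, 11, 0, 0], [0.45, -36, 11, 0, 0], [0.45, -36, 11, 0, 0]],
])

```text
time_s: 26.92
tool_pos: [0.5874, -0.3048, 0.2327]
eef_rot: [0.756, 0.655, 0.0, -0.001]
force: [-0.2, 1.0, 0.5]
opening: 0.725
grip_force: 0.0
```

```bash
python3 - <<'E'
from h import *
go([.5896,-.3043,.125,-8.3])
s=bot.snapshot("top")
for m in bot.masks_of("top","trinket_box")+bot.masks_of("top","gift_box"):
    p=world(s,m["mask"]); h=np.percentile(p[:,2],96); t=p[(p[:,2]>h-.006)&(p[:,2]<h+.002)]
    print(round(m["confidence"],2),((t.min(0)+t.max(0))/2).round(4), h.round(3))
E
```

```text
t 26.93 tcp [ 0.5874 -0.3048  0.2327] yaw -8.17 q7 0.58 open 0.725 grip 0.0
[0.5896, -0.3043, 0.125, -8.3] -> [  0.7   2.2 107.7] 0.002
0.8 [0.643  0.2202 0.0396] 0.042
0.76 [0.7286 0.1948 0.0397] 0.042
0.56 [0.4793 0.3117 0.0424] 0.044
0.79 [0.4823 0.3128 0.0114] 0.013
```

carry_out([
  [[0.45, 0, 2, 50, 0], [0.45, 0, 2, 95, 0], [0.45, 0, 2, 108, 0], [0.45, 0, 2, 108, 0], [0.45, 0, 2, 108, 0], [-1, 0, 2, 108, 0], [-1, 0, 2, 108, 0], [-1, 0, 2, 108, 0], [-1, 0, 2, 108, 0], [-1, 0, 2, 108, 0]],
])

```text
time_s: 28.32
tool_pos: [0.5895, -0.3076, 0.127]
eef_rot: [0.757, 0.654, 0.001, 0.001]
force: [-1.6, 1.2, 6.0]
opening: 0.411
grip_force: 29.9
```

```bash
python3 -c "
from h import *
go([.5535,.0865,.235,-8.3],[.5535,.0865,.128,-8.3])"
```

```text
t 28.32 tcp [ 0.5895 -0.3076  0.127 ] yaw -8.31 q7 0.62 open 0.411 grip 29.9
[0.5535, 0.0865, 0.235, -8.3] -> [ 384.8  -92.4 -108.3] -0.0
[0.5535, 0.0865, 0.128, -8.3] -> [384.8 -92.6  -1.3] -0.0
```

carry_out([
  [[-1, 0, 0, -50, 0], [-1, 0, 0, -105, 0], [-1, 0, 0, -112, 0], [-1, 60, -14, -112, 0], [-1, 120, -29, -112, 0], [-1, 180, -43, -112, 0], [-1, 240, -58, -112, 0], [-1, 300, -72, -112, 0], [-1, 350, -84, -112, 0], [-1, 382, -92, -112, 0]],
])

```text
time_s: 29.58
tool_pos: [0.5516, 0.0879, 0.236]
eef_rot: [0.755, 0.656, -0.001, -0.001]
force: [0.7, 0.3, -1.9]
opening: 0.413
grip_force: 31.3
```

carry_out([
  [[-1, 0, 0, 0, 0], [-1, 0, 0, 40, 0], [-1, 0, 0, 80, 0], [-1, 0, 0, 85, 0], [-1, 0, 0, 85, 0], [-1, 0, 0, 85, 0]],
])

```text
time_s: 30.32
tool_pos: [0.5543, 0.0839, 0.154]
eef_rot: [0.757, 0.654, 0.001, 0.001]
force: [0.6, -0.0, -0.5]
opening: 0.412
grip_force: 31.3
```

```bash
cat >> h.py <<'E'
def tops(*names,zr=.006):
    for c in("top","side"):
        s=bot.snapshot(c)
        for n in names:
            for m in bot.masks_of(c,n)[:2]:
                p=world(s,m["mask"]); h=np.percentile(p[:,2],98); t=p[p[:,2]>h-zr]; q=np.percentile(p,[2,98],axis=0)
                print(c,n,round(m["confidence"],2),"lo",q[0].round(3),"hi",q[1].round(3),"topmid",((t.min(0)+t.max(0))/2).round(4))
E
python3 -c "
from h import *
go([.5536,.084,.130,-8.3]); tops('candlestick')"
```

```text
t 30.32 tcp [0.5543 0.0839 0.154 ] yaw -8.34 q7 -0.15 open 0.412 grip 31.3
[0.5536, 0.084, 0.13, -8.3] -> [-0.1 -0.8 24. ] -0.001
side candlestick 0.84 lo [0.53  0.063 0.04 ] hi [0.57  0.098 0.169] topmid [0.5552 0.0851 0.1661]
```

carry_out([
  [[-1, 0, -0.5, 14, 0], [-1, 0, -0.5, 21, 0], [-1, 0, -0.5, 23, 0], [-1, 0, -0.5, 23, 0], [-1, 0, -0.5, 24, 0], [-1, 0, -0.5, 24, 0]],
])

```text
time_s: 31.28
tool_pos: [0.5521, 0.0844, 0.1299]
eef_rot: [0.756, 0.654, -0.0, -0.001]
force: [-7.5, -0.5, 15.6]
opening: 0.415
grip_force: 32.8
```

carry_out([
  [[-1, 0, 0, -1, 0], [-1, 0, 0.5, -1.5, 0], [-1, 0, 0.5, -1.5, 0]],
])

```text
time_s: 31.65
tool_pos: [0.5521, 0.0843, 0.1299]
eef_rot: [0.756, 0.654, -0.001, -0.001]
force: [-4.5, 0.6, 7.6]
opening: 0.414
grip_force: 32.0
```

carry_out([
  [[-1, 0, 1, -3, 0], [-1, 0, 1, -3, 0], [-1, 0, 1, -3, 0], [-1, 0, 1, -1.5, 0], [-1, 0, 1, -0.5, 0], [-1, 0, 1, -0.5, 0]],
])

```text
time_s: 32.4
tool_pos: [0.554, 0.084, 0.1302]
eef_rot: [0.756, 0.654, -0.0, -0.0]
force: [-0.3, -0.2, -1.5]
opening: 0.413
grip_force: 31.0
```

```bash
python3 -c "
from h import *
go([.4963,-.3112,.24,-8.3]); tops('candlestick')"
```

```text
t 32.4 tcp [0.554  0.084  0.1302] yaw -8.31 q7 -0.13 open 0.413 grip 31.0
[0.4963, -0.3112, 0.24, -8.3] -> [-399.4    0.  -109.7] -0.0
side candlestick 0.91 lo [0.53  0.063 0.014] hi [0.577 0.105 0.145] topmid [0.5505 0.0866 0.1449]
side candlestick 0.54 lo [ 0.469 -0.133  0.003] hi [0.678 0.115 0.016] topmid [ 5.78e-01 -1.00e-04  3.64e-02]
```

carry_out([
  [[0.3, 0, 0, 0.5, 0], [0.3, 0, 0, 0.5, 0], [0.3, 0, 0, 0, 0], [0.3, 0, 0, -50, 0], [0.3, 0, 0, -105, 0], [0.5, -60, 0, -110, 0], [0.5, -120, 0, -110, 0], [0.5, -180, 0, -110, 0], [0.5, -240, 0, -110, 0], [0.5, -300, 0, -110, 0]],
])

```text
time_s: 33.85
tool_pos: [0.5104, -0.2145, 0.2408]
eef_rot: [0.756, 0.654, 0.001, 0.0]
force: [1.1, -0.5, -0.7]
opening: 0.749
grip_force: 0.0
```

carry_out([
  [[0.5, -60, 0, 0, 0], [0.5, -98, 0, 0, 0], [0.5, -98, 0, 0, 0], [0.5, -98, 0, 0, 0], [0.5, -98, 0, 0, 0]],
])

```text
time_s: 34.48
tool_pos: [0.4975, -0.308, 0.2402]
eef_rot: [0.755, 0.655, 0.0, -0.0]
force: [-0.1, 0.8, -0.1]
opening: 0.747
grip_force: 0.0
```

```bash
python3 -c "
from h import *
go([.4963,-.3112,.1155,-8.3]); tops('candlestick')"
```

```text
t 34.48 tcp [ 0.4975 -0.308   0.2402] yaw -8.14 q7 0.61 open 0.747 grip 0.0
[0.4963, -0.3112, 0.1155, -8.3] -> [ -3.5  -0.8 124.7] 0.003
top candlestick 0.57 lo [0.532 0.064 0.029] hi [0.573 0.103 0.148] topmid [0.5538 0.0862 0.146 ]
side candlestick 0.9 lo [0.53  0.063 0.014] hi [0.588 0.104 0.145] topmid [0.5527 0.0861 0.142 ]
side candlestick 0.43 lo [ 0.469 -0.134  0.003] hi [0.67  0.114 0.016] topmid [ 5.751e-01 -4.000e-04  2.680e-02]
```

carry_out([
  [[0.5, -1, -0.5, 55, 0], [0.5, -1, -0.5, 105, 0], [0.5, -1, -0.5, 124, 0], [0.5, -1, -0.5, 124, 0], [0.5, -1, -0.5, 124, 0], [-1, -1, -0.5, 124, 0], [-1, -1, -0.5, 124, 0], [-1, -1, -0.5, 124, 0], [-1, -1, -0.5, 124, 0], [-1, -1, -0.5, 124, 0]],
])

```text
time_s: 35.92
tool_pos: [0.4967, -0.3114, 0.1181]
eef_rot: [0.756, 0.654, 0.001, 0.001]
force: [-0.1, 0.8, 6.9]
opening: 0.516
grip_force: 31.5
```

```bash
python3 -c "
from h import *
go([.537,.0105,.225,-8.3])"
```

```text
t 35.92 tcp [ 0.4967 -0.3114  0.1181] yaw -8.31 q7 0.7 open 0.516 grip 31.5
[0.537, 0.0105, 0.225, -8.3] -> [ 324.3   -6.4 -107. ] -0.0
```

carry_out([
  [[-1, 0, 0, -50, 0], [-1, 0, 0, -105, 0], [-1, 60, -1, -112, 0], [-1, 120, -2, -112, 0], [-1, 180, -3, -112, 0], [-1, 240, -5, -112, 0], [-1, 295, -6, -112, 0], [-1, 324, -6, -112, 0], [-1, 324, -6, -112, 0], [-1, 324, -6, -70, 0]],
])

```text
time_s: 37.17
tool_pos: [0.5394, 0.0101, 0.1887]
eef_rot: [0.756, 0.654, 0.003, 0.002]
force: [-0.0, 0.6, -2.6]
opening: 0.509
grip_force: 31.3
```

carry_out([
  [[-1, 0, 0, 40, 0], [-1, 0, 0, 50, 0], [-1, 0, 0, 50, 0], [-1, 0, 0, 50, 0]],
])

```text
time_s: 37.67
tool_pos: [0.5381, 0.0103, 0.1381]
eef_rot: [0.757, 0.654, 0.001, 0.001]
force: [-0.2, 0.4, -0.6]
opening: 0.515
grip_force: 31.5
```

```bash
python3 -c "
from h import *
go([.5372,.0106,.1210,-8.3])"
```

```text
t 37.67 tcp [0.5381 0.0103 0.1381] yaw -8.34 q7 -0.0 open 0.515 grip 31.5
[0.5372, 0.0106, 0.121, -8.3] -> [ 0.1 -1.  17.1] -0.001
```

carry_out([
  [[-1, 0, -0.5, 10, 0], [-1, 0, -0.5, 14, 0], [-1, 0, -0.5, 15, 0], [-1, 0, -0.5, 16, 0], [-1, 0, -0.5, 16, 0]],
])

```text
time_s: 38.3
tool_pos: [0.5361, 0.0108, 0.1212]
eef_rot: [0.756, 0.654, -0.0, -0.001]
force: [-4.0, 0.5, 6.5]
opening: 0.514
grip_force: 32.6
```

```bash
python3 -c "
from h import *
go([.5372,.0106,.1210,-8.3],[.4023,-.3186,.24,-8.3]);tops('carton')"
```

```text
t 38.3 tcp [0.5361 0.0108 0.1212] yaw -8.31 q7 0.02 open 0.514 grip 32.6
[0.5372, 0.0106, 0.121, -8.3] -> [-0.1  1.1  0.2] -0.0
[0.4023, -0.3186, 0.24, -8.3] -> [-345.2  -84.9 -118.9] -0.0
```

carry_out([
  [[-1, 0, 0.5, -3, 0], [-1, 0, 0.5, -3, 0], [-1, 0, 0.5, -3, 0], [-1, 0, 0.5, -1.5, 0], [-1, 0, 0.5, -1, 0], [-1, 0, 0.5, -0.8, 0]],
])

```text
time_s: 39.25
tool_pos: [0.5367, 0.0107, 0.1213]
eef_rot: [0.756, 0.654, -0.0, -0.0]
force: [-2.2, 1.0, 1.4]
opening: 0.513
grip_force: 31.8
```

carry_out([
  [[0.4, 0, 0, 0, 0], [0.4, 0, 0, 0, 0], [0.4, 0, 0, 0, 0], [0.4, 0, 0, -50, 0], [0.4, 0, 0, -105, 0], [0.4, -60, -15, -120, 0], [0.4, -120, -30, -120, 0], [0.4, -180, -44, -120, 0], [0.4, -240, -59, -120, 0], [0.4, -300, -74, -120, 0]],
])

```text
time_s: 40.5
tool_pos: [0.4195, -0.2769, 0.2415]
eef_rot: [0.756, 0.654, 0.002, 0.0]
force: [0.6, 0.2, 0.7]
opening: 0.698
grip_force: 0.0
```

carry_out([
  [[0.3, -45, -11, 0, 0], [0.3, -45, -11, 0, 0], [0.3, -45, -11, 0, 0], [0.3, -45, -11, 0, 0]],
])

```text
time_s: 41.0
tool_pos: [0.4039, -0.3168, 0.2411]
eef_rot: [0.755, 0.655, 0.0, -0.0]
force: [-0.3, -0.2, 0.7]
opening: 0.651
grip_force: 0.0
```

```bash
python3 -c "
from h import *
go([.4023,-.3186,.11,-8.3]);tops('carton','vase')"
```

```text
t 41.0 tcp [ 0.4039 -0.3168  0.2411] yaw -8.13 q7 0.52 open 0.651 grip 0.0
[0.4023, -0.3186, 0.11, -8.3] -> [ -2.1  -1.3 131. ] 0.003
top carton 0.97 lo [ 0.515 -0.01   0.132] hi [0.557 0.032 0.138] topmid [0.5357 0.0108 0.1362]
top vase 0.55 lo [ 0.382 -0.332  0.029] hi [ 0.425 -0.297  0.125] topmid [ 0.4029 -0.3199  0.1232]
side vase 0.84 lo [ 0.379 -0.344  0.02 ] hi [ 0.418 -0.312  0.122] topmid [ 0.4014 -0.3207  0.1198]
```

Carton is back within about 1 mm. Vase next.

carry_out([
  [[0.3, 0, -0.5, 55, 0], [0.3, 0, -0.5, 105, 0], [0.3, 0, -0.5, 130, 0], [0.3, 0, -0.5, 130, 0], [0.3, 0, -0.5, 130, 0], [-1, 0, -0.5, 130, 0], [-1, 0, -0.5, 130, 0], [-1, 0, -0.5, 130, 0], [-1, 0, -0.5, 130, 0], [-1, 0, -0.5, 130, 0]],
])

```text
time_s: 42.55
tool_pos: [0.4031, -0.3186, 0.1123]
eef_rot: [0.756, 0.654, 0.001, 0.001]
force: [-0.8, 0.3, 6.5]
opening: 0.295
grip_force: 29.3
```

```bash
python3 -c "
from h import *
go([.522,-.069,.22,-8.3])"
```

```text
t 42.55 tcp [ 0.4031 -0.3186  0.1123] yaw -8.3 q7 0.75 open 0.295 grip 29.3
[0.522, -0.069, 0.22, -8.3] -> [ 264.2   81.8 -107.5] 0.0
```

carry_out([
  [[-1, 0, 0, -50, 0], [-1, 0, 0, -100, 0], [-1, 60, 19, -108, 0], [-1, 120, 37, -108, 0], [-1, 180, 56, -108, 0], [-1, 235, 73, -108, 0], [-1, 264, 82, -108, 0], [-1, 264, 82, -108, 0], [-1, 264, 82, -70, 0], [-1, 264, 82, -30, 0]],
])

```text
time_s: 43.8
tool_pos: [0.5216, -0.0709, 0.1409]
eef_rot: [0.757, 0.653, 0.001, 0.001]
force: [-0.4, 0.3, -2.1]
opening: 0.294
grip_force: 30.9
```

carry_out([
  [[-1, 0, 0, 8, 0], [-1, 0, 0, 8, 0], [-1, 0, 0, 8, 0]],
])

```text
time_s: 44.18
tool_pos: [0.5228, -0.0696, 0.1349]
eef_rot: [0.757, 0.654, 0.001, 0.001]
force: [-1.0, 0.0, -1.0]
opening: 0.298
grip_force: 30.8
```

```bash
python3 -c "
from h import *
go([.522,-.069,.1153,-8.3]);tops('vase')"
```

```text
t 44.17 tcp [ 0.5228 -0.0696  0.1349] yaw -8.35 q7 0.12 open 0.298 grip 30.8
[0.522, -0.069, 0.1153, -8.3] -> [ 0.4 -0.9 19.6] -0.001
side vase 0.88 lo [ 0.498 -0.095  0.035] hi [ 0.538 -0.06   0.144] topmid [ 0.5214 -0.0715  0.1427]
```

carry_out([
  [[-1, 0, -0.2, 12, 0], [-1, 0, -0.2, 16, 0], [-1, 0, -0.2, 18, 0], [-1, 0, -0.2, 18, 0], [-1, 0, -0.2, 18.5, 0]],
])

```text
time_s: 45.0
tool_pos: [0.521, -0.0689, 0.1154]
eef_rot: [0.757, 0.654, -0.0, -0.001]
force: [-5.3, 1.5, 11.5]
opening: 0.297
grip_force: 32.4
```

carry_out([
  [[-1, 0, 0.3, -3, 0], [-1, 0, 0.3, -3, 0], [-1, 0, 0.3, -3, 0], [-1, 0, 0.3, -2, 0], [-1, 0, 0.3, -1.2, 0], [-1, 0, 0.3, -1, 0]],
])

```text
time_s: 45.75
tool_pos: [0.5217, -0.0689, 0.1155]
eef_rot: [0.756, 0.654, -0.0, -0.0]
force: [-0.2, 0.1, -1.7]
opening: 0.293
grip_force: 30.9
```

Light contact; release, lift and retreat.

carry_out([
  [[0.2, 0, 0, 0.5, 0], [0.2, 0, 0, 0.5, 0], [0.2, 0, 0, 0, 0], [0.2, 0, 0, -50, 0], [0.2, 0, 0, -110, 0], [0.2, 0, 0, -150, 0], [0.2, -60, 0, -150, 0], [0.2, -120, 0, -150, 0], [0.2, -180, 0, -150, 0], [0.2, -180, 0, -150, 0]],
])

```text
time_s: 47.0
tool_pos: [0.4929, -0.2537, 0.2663]
eef_rot: [0.76, 0.65, -0.001, 0.001]
force: [0.8, -0.1, 0.8]
opening: 0.604
grip_force: 0.0
```

```bash
python3 - <<'E'
from h import *
tops('vase','carton','candlestick','bell','cactus','trinket_box')
for c in("top","side"): cv2.imwrite(f"pics/end_{c}.png",bot.snapshot(c)["img"])
E
```

```text
top vase 0.63 lo [ 0.499 -0.092  0.043] hi [ 0.541 -0.048  0.128] topmid [ 0.5204 -0.0713  0.1263]
top carton 0.86 lo [ 0.513 -0.013  0.016] hi [0.558 0.032 0.138] topmid [0.5358 0.01   0.136 ]
top bell 0.68 lo [0.607 0.067 0.014] hi [0.644 0.105 0.073] topmid [0.6265 0.0866 0.0717]
top cactus 0.59 lo [ 0.583 -0.111  0.045] hi [ 0.62  -0.073  0.074] topmid [ 0.6005 -0.0924  0.0714]
top trinket_box 0.82 lo [0.456 0.286 0.01 ] hi [0.503 0.335 0.045] topmid [0.4793 0.3113 0.0446]
top trinket_box 0.82 lo [ 0.708 -0.253 -0.001] hi [ 0.761 -0.196  0.043] topmid [ 0.734  -0.2216  0.0415]
side vase 0.66 lo [ 0.497 -0.094  0.016] hi [ 0.538 -0.059  0.125] topmid [ 0.5199 -0.0705  0.1231]
side carton 0.79 lo [ 0.51  -0.015  0.019] hi [0.553 0.033 0.135] topmid [0.5341 0.0097 0.1323]
side candlestick 0.86 lo [0.529 0.068 0.019] hi [0.569 0.1   0.145] topmid [0.5527 0.0861 0.1424]
side bell 0.73 lo [0.613 0.067 0.009] hi [0.645 0.123 0.07 ] topmid [0.6243 0.0841 0.0687]
side bell 0.4 lo [0.451 0.284 0.005] hi [0.498 0.329 0.042] topmid [0.476  0.3091 0.041 ]
side cactus 0.89 lo [ 0.581 -0.112  0.016] hi [ 0.617 -0.079  0.07 ] topmid [ 0.5988 -0.0945  0.0682]
side trinket_box 0.75 lo [0.451 0.284 0.   ] hi [0.519 0.408 0.042] topmid [0.4769 0.3103 0.0409]
side trinket_box 0.73 lo [0.7   0.174 0.001] hi [0.72  0.216 0.038] topmid [0.711  0.2029 0.0356]
```

View pics/end_side.png

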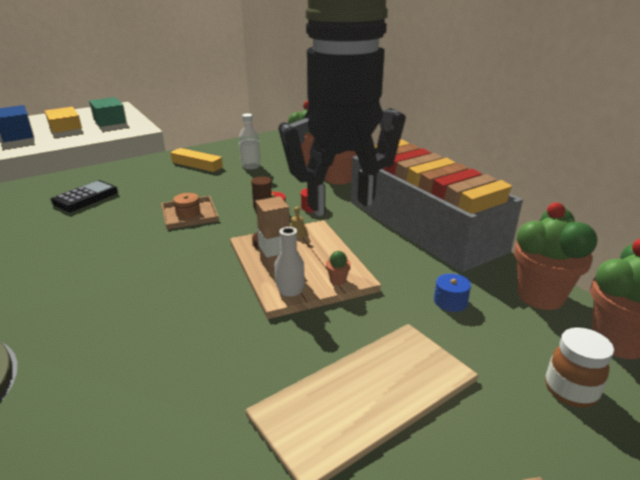

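View pics/end_top.png

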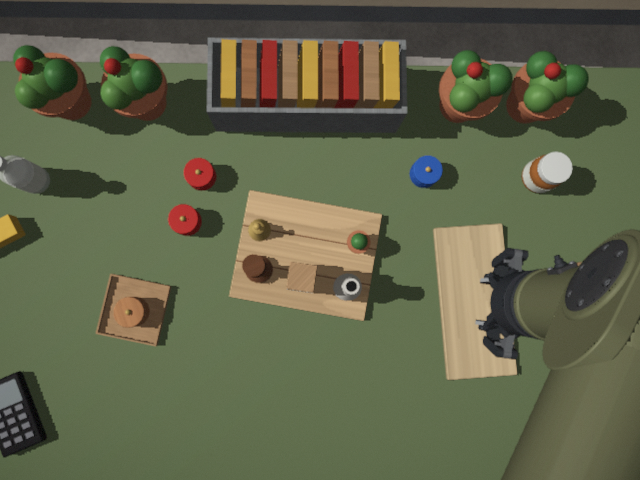

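The side view shows the carton, candlestick and vase upright on the display, at (272,230), (261,192) and (288,265). The trinket box is in the gift box (187,207) and the side board is empty. In the top view the bell (258,229) and the cactus (358,242) have not moved, and every piece is within about 2 mm of its target.

```bash
python3 -c "
from workcell import bot
print(bot.finish_job())"
```

```text
the job is handed in; nothing more can be done
None
```

The job is handed in, with no verdict reported: the trinket box stands upright within about 3 mm of the gift box's centre, the carton, candlestick and vase are back upright within about 2 mm of where they started, and the bell and cactus were not moved.

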